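Load a wood blank through the sprung dust flap

ROBOT

A 6-joint arm with a two-finger parallel gripper is mounted at the origin on the work surface. World frame = base frame: x ahead of the robot, y to its left, z up, the work surface at z = 0. Lengths are in m, angles in rad, forces in N, time in s.
With the tool pointing down it reaches from about 0.275 to 0.875 m from the base axis. Payload 12.5 kg.
Tool frame: the origin (TCP) lies at the very end of the fingers, on their centre line; the grasp point (between the pads) lies 19 mm behind it; x points along the fingers, y is the direction in which the jaws open and shut, and the axes are right-handed (so a half turn about x gives the same grasp; the last joint's range is limited). The gripper opens to 85 mm and grips with 20 to 120 N. Pads are 22 mm wide; open, the fingers measure 114 mm over their backs; the gripper's body (76 mm by 85 mm) begins 54 mm behind the grasp point. The pads swing forward as they close: fully open they stand 13 mm farther back than shut.
Start: joints at [-1.396, 0.351, 1.652, -0, 1.139, -0.085], TCP at [0.141, -0.532, 0.231] pointing down, gripper open.
Joint ranges: [-2.75, 2.75], [-0.79, 2.1], [0.01, 2.65], [-1.57, 4.71], [0.07, 3.14], [-2.87, 2.87]. Speed limits (rad/s): [2.22, 2.22, 2.79, 3.14, 3.14, 3.14].

INTERFACE

Orientations are given as a 3x3 rotation matrix whose columns are the frame's x, y, z axes.
In Python, from bench import manip gives the robot as it stands. Calls block until the motion is done:
- manip.move_ptp(position, orientation): joint-space move of the TCP to a pose.
- manip.move_l(position, attitude=None, max_speed=0.15): straight line of the TCP; attitude=None keeps the orientation; max_speed is the mean speed in m/s.
- manip.move_j(angles): joint-space move.
- manip.set_gripper(opening, effort=None): opening from 0.0 (shut) to 1.0 (fully open); effort is the grip in N (None keeps the last); returns when the fingers have stopped.
- manip.dwell(seconds).
- manip.inverse_kinematics(position, orientation): joint angles nearest the present ones, or None.
- manip.grab_frame(name): name is "side" or "top" or "wrist"; returns (picture, depth): 400x640x3 uint8, red, green, blue; 400x640 float32, m along the optical axis (not along the pixel's ray), 0 where there is no reading.
- manip.get_calibration(name): a dict with "camera_matrix" (3x3 intrinsics, pixels), "k1" (the pictures are not rectified: a ray, as slopes to the right and down, at radius r is drawn at 1 + k1 r^2 times it, then the intrinsics apply), "R" (3x3) and "t" (3): a world point X has camera coordinates R X + t. Camera axes: x right, y down, z forward; pixel columns grow to the right and rows downward; lengths in m; the calibration is good to about 2 mm. A picture is of the moment at which its call begins: read the wrist's pose just before it. get_calibration takes no time and is no camera call; for the wrist camera it gives the pose at the moment of the call.
A pose or a line that the arm cannot do raises manip.Unreachable and nothing moves.
- manip.sign_off(): hands the job in, once; it reports no verdict.
Trained networks look in the newest picture that a camera, given by its name, has taken for a name from the list of things; names that differ only in an ending like _2 or _b are one class to them, and where a whole thing is asked for, a point or a joint stands for the part that bears it (a point fixed in the world has none). Each returns a list of dicts, best first, with "confidence" (0 to 1); they miss things now and then, are a little off and sometimes report something else, mostly with a low value. They report only what shows in the picture. A call takes as long as a camera call. They do not tell look-alikes from the thing itself.
- manip.look_for(camera, name): "at" ([x, y, z] in m, in world coordinates, good to about 4 mm: the middle of the surface that is visible of it).
Readings, each from a call of its own:
- manip.current_time(): time.
- manip.current_qpos(): joint angles.
- manip.current_joint_vel(): joint speeds.
- manip.current_joint_torque(): joint torques, N m.
- manip.current_ee_pos(): TCP position.
- manip.current_tcp_rot(): TCP orientation.
- manip.current_force(): force on the tool from outside, world axes, zero at the start.
- manip.current_ft_torque(): the same for the moment, N m.
- manip.current_grip_width(): opening from 0.0 (shut) to 1.0 (fully open).
Only numpy, scipy, OpenCV 4.12 (cv2) and the standard library are available. Lean on these libraries where they do the work, as an engineer would, in place of code of your own. Each camera call takes 0.05 s, during which the arm holds its last target. There are 200 camera calls.

TASK

Lay the wooden blank flat in the open infeed of the green feed chute and let go of it, then push it through the yellow sprung flap and on until you feel it come home against the red stop pad and nudge the pad in a little (about 3 mm), gently enough not to drive the pad out of its setting. Draw back so that the flap swings shut behind the blank, and leave the other things on the bench where they are.

Things in the scene. Friction and masses are not known exactly. Their poses are not given: they have to be found in the camera images.
- blank_center (a point): centre (half-way up) of the loose wooden blank, a plain brown block 110 mm long (its x axis), 44 mm wide (y), 45 mm high (z), 0.12 to 0.24 kg; at the start it lies flat on the bench, its centre 22.5 mm up. Either end may go first
- chute: the fixed green feed chute on the bench, 355 mm long. Origin: on the bench top under the shut flap, on the channel's middle line. x is the feed direction (away from the robot, within 0.25 rad of straight ahead), y to its left, z up. Its floor is a plate 10 mm thick, 110 mm wide
- infeed (a point): middle of the infeed, on the chute floor, 80 mm before the flap (chute x -80 mm; same axes as the chute). The infeed is open above and runs from chute x -142 to -5 mm, 52 mm wide between two guides 6 mm thick whose tops are 24 mm above the bench
- hood_mouth (a point): floor point where the clear-roofed hood begins, chute x 88 mm (same axes). From flap to here the bay is open above, walls 65 mm above the bench, inner faces at y -26 and +39 mm. The hood, x 88 to 210 mm, is 52 mm wide inside, roof 65 to 69 mm above the bench
- flap (a joint): angle of the yellow flap, rad: 0 = shut across the channel, growing as it swings inward (chute +x) to 1.5. Upright hinge at chute x 0, y +34 mm; plate 58 mm wide, 4 thick, 12 to 52 mm above the bench. A light spring (0.02 N m shut, 0.08 N m open) shuts it. The blank's near end must be beyond x = 60 mm for it to shut behind. Pushing the blank past it takes some 2 to 8 N
- pad (a joint): how far the red stop pad under the hood is pushed in along the feed, m (0 as set). Its place varies: a blank just touching it has its near end at chute x 64 to 78 mm, found by feel. Friction holds it: it slides from 7 N on, 1 N more per mm, and stays (your push may reach 10 to 20 N with rubbing). Home = pushed in 1 to 5 mm; never more. Travel 15, face 40 x 30 mm, 17 to 47 mm above the bench
- wedge: bystander: pink wedge, 146 mm long (x), 45 mm wide, 46 mm at its high end; origin at the middle of its underside. It and the blank may swap sides
- square: bystander: steel try square with a black stock, lying flat: stock 22 x 95 x 16 mm centred on the origin (underside), blade 150 mm long along its x, to x = 160 mm
- glue: bystander: yellow glue bottle standing upright, 56 mm across, 140 mm high; origin at the middle of its underside
- pencil: bystander: flat red carpenter's pencil, 165 mm long (x), 13 x 8 mm; origin at the middle of its underside
Not all that is in view belongs to the job. What is shaped like the part that bears blank_center but blue, purple or turquoise is not meant.

How it is judged:
By the outcome, as a careful person would: the job done as asked, in the order asked, and still so for the second after the job is handed in, with the robot touching nothing.
It also fails if it takes over 72 s, if anything falls off the work surface, if the arm or the gripper's body presses on something with over 40 N, if the wrist force passes 120 N, or if a joint passes its speed limit or range.

## Working session

There is one attempt and no reset: what is moved stays moved. The work goes in short steps, each a Python script; the robot and the scene stay as the last script left them, time stands still between calls to the robot, and variables do not carry over. Pictures are saved under pics/ and viewed, on a budget of 10 in all, crops included, one or two more only if the job needs it, and the job is handed in when it is done.

```bash
mkdir -p pics; ls
python3 - <<'E'
from bench import manip as m
import cv2,numpy as np
for c in("top","side"):
    p,d=m.grab_frame(c); cv2.imwrite(f"pics/{c}0.png",p[:,:,::-1]); np.save(f"pics/{c}0d.npy",d)
    k=m.get_calibration(c); print(c,k)
    for n in("blank_center","chute","flap","pad","wedge","square","glue","pencil"):
        print(n,[(np.round(r["at"],3).tolist(),round(r["confidence"],2)) for r in m.look_for(c,n)])
print(m.current_time())
E
```

```text
pics
top {'camera_matrix': array([[445.7348042 ,   0.        , 314.59345851],
       [  0.        , 445.7348042 , 198.77307087],
       [  0.        ,   0.        ,   1.        ]]), 'k1': 0.019301192233245362, 'R': array([[ 0.00566392, -0.99998134, -0.00228953],
       [-0.99545119, -0.00542048, -0.09511862],
       [ 0.09510443,  0.00281786, -0.99546331]]), 't': array([0.0289498 , 0.52436993, 1.19031881])}
blank_center [([0.331, -0.335, 0.047], 0.94), ([0.465, -0.426, 0.047], 0.77), ([0.444, -0.17, 0.046], 0.59), ([0.491, -0.308, 0.046], 0.56), ([0.612, 0.043, 0.01], 0.34)]
chute [([0.612, 0.045, 0.011], 0.65)]
flap []
pad []
wedge [([0.511, 0.271, 0.039], 0.96)]
square [([0.753, 0.342, 0.008], 0.62)]
glue [([0.723, -0.324, 0.097], 0.66)]
pencil [([0.343, 0.42, 0.01], 0.51)]
side {'camera_matrix': array([[382.40356741,   0.        , 319.43736413],
       [  0.        , 382.40356741, 201.79101975],
       [  0.        ,   0.        ,   1.        ]]), 'k1': 0.009092516715074382, 'R': array([[-0.78915846, -0.61417982,  0.00347491],
       [-0.41204717,  0.52522608, -0.74455   ],
       [ 0.45546247, -0.58899976, -0.66755766]]), 't': array([0.45458549, 0.2540398 , 1.01517816])}
blank_center [([0.487, -0.295, 0.037], 0.94), ([0.452, -0.416, 0.036], 0.89), ([0.437, -0.162, 0.043], 0.77), ([0.356, -0.299, 0.036], 0.5)]
chute [([0.612, 0.062, 0.027], 0.82)]
flap []
pad [([0.335, 0.423, 0.006], 0.51)]
wedge [([0.504, 0.274, 0.032], 0.56)]
square [([0.739, 0.341, 0.012], 0.66)]
glue [([0.72, -0.32, 0.07], 0.88)]
pencil [([0.334, 0.426, 0.006], 0.72)]
0.9
```

View pics/top0.png

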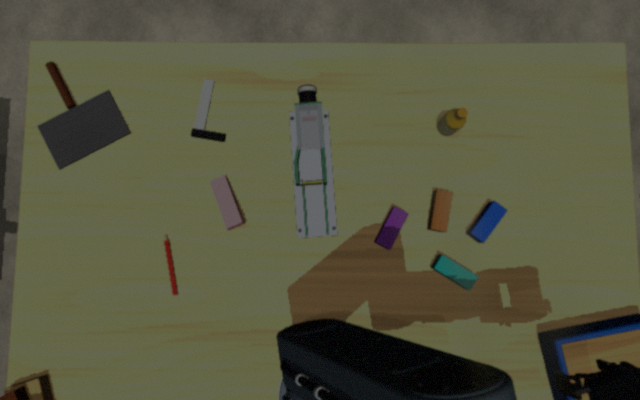

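View pics/side0.png

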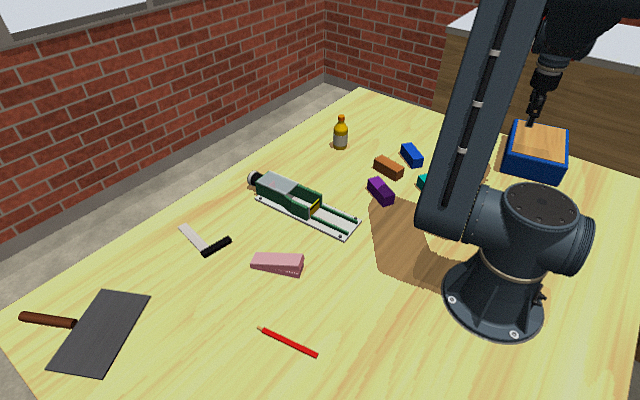

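Brown blank at top-view (441,210), between purple (392,227) and blue (488,221) decoys; the chute is at (312,165) with its infeed towards the robot and the flap at about row 183. Next I'll get rough poses from the top depth, then view both from the wrist.

```bash
cat > h.py <<'E'
from bench import manip as m
import cv2,numpy as np
def world(d,k):
    K=k["camera_matrix"]; v,u=np.mgrid[:d.shape[0],:d.shape[1]]
    D=np.array([k["k1"],0,0,0.])
    n=cv2.undistortPoints(np.stack([u.ravel(),v.ravel()],1)[:,None].astype(float),K,D)[:,0]
    P=np.c_[n,np.ones(len(n))]*d.ravel()[:,None]
    return ((P-k["t"])@k["R"]).reshape(*d.shape,3)
def pix(X,k):
    X=np.atleast_2d(np.asarray(X,float)); r,_=cv2.Rodrigues(k["R"])
    return cv2.projectPoints(X,r,k["t"],k["camera_matrix"],np.array([k["k1"],0,0,0.]))[0][:,0]
def rot(a):  # tool down, jaws along the y axis of a frame turned by a
    c,s=np.cos(a),np.sin(a)
    x=np.array([0,0,-1.]);y=np.array([-s,c,0.]);return np.c_[x,y,np.cross(x,y)]
def hsv(p): return cv2.cvtColor(p,cv2.COLOR_RGB2HSV)
def rect(W,mask):
    P=W[mask][:,:2]; (c,wh,a)=cv2.minAreaRect((P*1000).astype(np.float32)); 
    b=cv2.boxPoints((c,wh,a)); e=[b[1]-b[0],b[2]-b[1]]; e=max(e,key=np.linalg.norm)
    a=np.arctan2(e[1],e[0]); a=(a+np.pi/2)%np.pi-np.pi/2
    return np.array(c)/1000,np.sort(wh),a,len(P)
E
python3 - <<'E'
from h import *
p=cv2.imread("pics/top0.png")[:,:,::-1].copy(); d=np.load("pics/top0d.npy"); k=m.get_calibration("top")
W=world(d,k); H=hsv(p)
near=(abs(W[...,0]-.49)<.09)&(abs(W[...,1]+.305)<.05)&(W[...,2]>.03)&(W[...,2]<.06)
print("blank",rect(W,near),np.median(W[near][:,2]))
g=(H[...,0]>40)&(H[...,0]<80)&(H[...,1]>90)&(abs(W[...,1]-.045)<.08)&(abs(W[...,0]-.6)<.25)
print("green",rect(W,g))
hi=(abs(W[...,1]-.045)<.08)&(abs(W[...,0]-.62)<.2)&(W[...,2]>.055)&(W[...,2]<.08)
print("hood",rect(W,hi))
pl=(abs(W[...,1]-.045)<.09)&(abs(W[...,0]-.62)<.25)&(W[...,2]>.006)&(W[...,2]<.09)
print("plate",rect(W,pl))
print(np.round(m.current_tcp_rot(),2).tolist()); kw=m.get_calibration("wrist"); print(kw, -kw["R"].T@kw["t"], m.current_ee_pos())
for a in(0,.1,-.1,np.pi): print(a,m.inverse_kinematics([.48,-.3,.3],rot(a)),m.inverse_kinematics([.52,.04,.3],rot(a)))
E
```

```text
blank (array([ 0.49454437, -0.30691205]), array([ 46.78730011, 109.51223755]), np.float32(-0.17884147), 722) 0.04366190645168109
green (array([0.60916711, 0.04515075]), array([ 79.9143219 , 402.23156738]), np.float32(0.047147274), 252)
hood (array([0.6917287 , 0.04852185]), array([ 84.76280212, 256.53125   ]), np.float32(0.04249108), 1726)
plate (array([0.62129352, 0.04009557]), array([164.58378601, 475.800354  ]), np.float32(-0.018279672), 5259)
[[0.0, 0.26, -0.97], [-0.0, -0.97, -0.26], [-1.0, 0.0, -0.0]]
{'camera_matrix': array([[333.31581927,   0.        , 322.89910207],
       [  0.        , 333.31581927, 198.79114533],
       [  0.        ,   0.        ,   1.        ]]), 'k1': 0.00622455107902872, 'R': array([[ 2.57927858e-01, -9.66164002e-01, -5.84488746e-04],
       [-9.27755668e-01, -2.47843127e-01,  2.79003953e-01],
       [-2.69708437e-01, -7.14206294e-02, -9.60289775e-01]]), 't': array([-0.55030914, -0.037502  ,  0.37817392])} [ 0.20914406 -0.51397408  0.3732981 ] [ 0.14130513 -0.53152364  0.23130008]
0 [-6.40841832e-01  3.19792593e-01  1.52196163e+00 -4.44089210e-16
  1.29983843e+00 -2.21163816e+00] [-1.25063417e-02  2.34129529e-01  1.63554423e+00 -4.44089210e-16
  1.27191890e+00 -1.58330267e+00]
0.1 [-6.40841832e-01  3.19792593e-01  1.52196163e+00 -4.44089210e-16
  1.29983843e+00 -2.31163816e+00] [-1.25063417e-02  2.34129529e-01  1.63554423e+00 -4.44089210e-16
  1.27191890e+00 -1.68330267e+00]
-0.1 [-6.40841832e-01  3.19792593e-01  1.52196163e+00 -4.44089210e-16
  1.29983843e+00 -2.11163816e+00] [-1.25063417e-02  2.34129529e-01  1.63554423e+00 -4.44089210e-16
  1.27191890e+00 -1.48330267e+00]
3.141592653589793 [-6.40841832e-01  3.19792593e-01  1.52196163e+00 -4.44089210e-16
  1.29983843e+00  9.29954495e-01] [-1.25063417e-02  2.34129529e-01  1.63554423e+00 -4.44089210e-16
  1.27191890e+00  1.55828999e+00]
```

```bash
cat >> h.py <<'E'
def shot(n):
    k=m.get_calibration("wrist"); p,d=m.grab_frame("wrist"); cv2.imwrite(f"pics/{n}.png",p[:,:,::-1]); np.savez(f"pics/{n}.npz",p=p,d=d,**k); return p,d,k
E
python3 - <<'E'
from h import *
m.move_ptp([.49,-.307,.25],rot(np.pi-.18)); p,d,k=shot("b1")
W=world(d,k); s=(abs(W[...,0]-.49)<.1)&(abs(W[...,1]+.305)<.06)&(W[...,2]>.038)&(W[...,2]<.06)
H=hsv(p); s&=(H[...,0]<20)
print(rect(W,s),np.median(W[s][:,2])); print([(np.round(r["at"],3),r["confidence"]) for r in m.look_for("wrist","blank_center")])
m.move_ptp([.50,.045,.28],rot(np.pi+.045)); shot("c1")
for n in("chute","flap","pad"): print(n,[(np.round(r["at"],3),r["confidence"]) for r in m.look_for("wrist",n)])
m.move_ptp([.60,.045,.28],rot(np.pi+.045)); shot("c2")
for n in("chute","flap","pad"): print(n,[(np.round(r["at"],3),r["confidence"]) for r in m.look_for("wrist",n)])
print(m.current_time())
a=np.hstack([cv2.imread("pics/b1.png")[:,100:540],cv2.imread("pics/c1.png")[:,140:500]]);cv2.imwrite("pics/v1.png",a)
E
```

```text
(array([ 0.49399011, -0.30777399]), array([ 43.9763031 , 108.31587982]), np.float32(-0.17538488), 4157) 0.044311110280962664
[(array([ 0.462, -0.186,  0.046]), 0.94), (array([ 0.471, -0.43 ,  0.043]), 0.91), (array([ 0.34 , -0.341,  0.046]), 0.84), (array([ 0.498, -0.307,  0.043]), 0.81)]
chute [(array([0.569, 0.039, 0.009]), 0.88)]
flap [(array([0.565, 0.038, 0.047]), 0.69)]
pad []
chute [(array([0.635, 0.044, 0.012]), 0.95)]
flap [(array([0.57 , 0.041, 0.039]), 0.6)]
pad [(array([0.57 , 0.04 , 0.041]), 0.35)]
4.7417
```

View pics/v1.png

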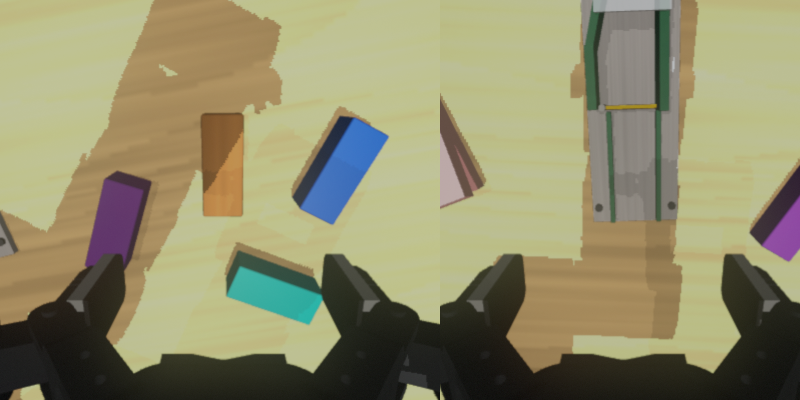

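View pics/c2.png

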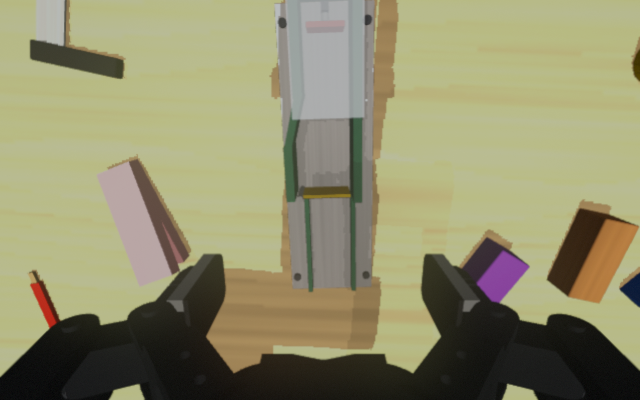

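Blank confirmed as the brown one (left half, cols 201–243, rows 113–216, clear of its neighbours by about 15 mm). In c2 the chute guides run rows 200–290, the flap is at row 192 (cols 303–350), and the pink-looking pad shows through the roof at (325,24). Now the chute pose from the guides, flap and plate, with a check by reprojection.

Run:
```python
from h import *
for n in("c1","c2"):
    z=np.load(f"pics/{n}.npz"); k={a:z[a] for a in("camera_matrix","R","t")}; k["k1"]=float(z["k1"])
    W=world(z["d"],k); H=hsv(z["p"])
    roi=(abs(W[...,1]-.045)<.08)
    g=(H[...,0]>40)&(H[...,0]<85)&(H[...,1]>80)&roi&(W[...,0]<.558)&(W[...,2]>.02)&(W[...,2]<.028)
    print(n,"guides",rect(W,g),np.median(W[g][:,2]))
    for s,nm in((1,"L"),(-1,"R")):
        q=g&((W[...,1]-.04)*s>0); P=W[q]; print(nm,np.polyfit(P[:,0]-.5,P[:,1],1),P[:,0].min(),P[:,0].max())
    f=(H[...,0]>18)&(H[...,0]<32)&(H[...,1]>150)&roi&(W[...,2]>.04)&(W[...,2]<.06)&(abs(W[...,0]-.565)<.03)
    P=W[f]; print("flap",len(P),P.mean(0),np.percentile(P,[2,98],axis=0).round(4).tolist(),np.polyfit(P[:,1],P[:,0],1))
    pl=roi&(W[...,2]>.007)&(W[...,2]<.013)&(W[...,0]<.56)&(H[...,1]<60); print("plate",rect(W,pl))
    pk=roi&(H[...,1]>25)&((H[...,0]<8)|(H[...,0]>170))&(W[...,0]>.62); 
    if pk.sum(): print("pad",pk.sum(),W[pk].mean(0),np.percentile(W[pk],[2,98],axis=0).round(4).tolist())
```

```text
c1 guides (array([0.5317793 , 0.03195072]), array([50.22320557, 61.70331955]), np.float32(-1.544796), 160) 0.023349429737062888
L [0.07590037 0.05872466] 0.5215147880096735 0.556109645860475
R [0.07247483 0.00127895] 0.5074150767502406 0.5576178964918607
flap 162 [0.56599564 0.03799015 0.05133565] [[0.5634, 0.0126, 0.0498], [0.5686, 0.0636, 0.0532]] [-0.07470002  0.56883351]
plate (array([0.49270844, 0.02968247]), array([109.55156708, 141.43179321]), np.float32(0.07593107), 8127)
c2 guides (array([0.53872754, 0.06133413]), array([ 0.        , 28.89127159]), np.float32(0.120256424), 2) 0.023673825724625907
L [0.12083964 0.05665431] 0.5243862361162073 0.5530688329080372Traceback (most recent call last):
  File "<stdin>", line 9, in <module>
    raise TypeError("expected non-empty vector for x")
TypeError: expected non-empty vector for x
```

```bash
cat >> h.py <<'E'
O=np.array([.5662,.0349]); Y=.0755
ex=np.array([np.cos(Y),np.sin(Y)]); ey=np.array([-ex[1],ex[0]])
def C(x,y,z): return np.r_[O+x*ex+y*ey,z]
def inC(p): q=np.asarray(p)[...,:2]-O; return np.stack([q@ex,q@ey],-1)
RC=rot(np.pi+Y)
E
python3 - <<'E'
from h import *
R=rot(np.pi-.177); b=[.494,-.308]
m.set_gripper(.8); m.move_ptp([*b,.12],R); m.move_l([*b,.017]); 
m.set_gripper(0.,40); print("grip",m.current_grip_width(),m.current_force(),m.current_ee_pos())
m.move_l([*b,.13],max_speed=.2); print(m.current_grip_width(),m.current_force())
m.move_ptp(C(-.08,0,.13),RC); m.move_l(C(-.08,0,.058))
p,d,k=shot("h1"); W=world(d,k); H=hsv(p)
q=inC(W); s=(abs(q[...,1])<.06)&(abs(q[...,0]+.08)<.12)&(W[...,2]>.075)&(W[...,2]<.10)&(H[...,1]>80)&(H[...,0]<20)
P=q[s]; print("blank in chute",len(P),np.percentile(P,[1,50,99],axis=0).round(4).tolist(),np.median(W[s][:,2]))
print(m.current_ee_pos(),inC(m.current_ee_pos()),m.current_time())
E
```

```text
grip 0.5071329702880928 [-0.73662718  0.6036532   7.4474736 ] [ 0.49455542 -0.30842859  0.01813004]
0.5084622474993651 [ 0.95766839 -0.29173621 -3.78836355]
blank in chute 24632 [[-0.11, -0.0226], [-0.0641, -0.0007], [-0.0258, 0.0218]] 0.0846703597012039
[0.48711019 0.02859419 0.0588149 ] [-0.07934013 -0.00032224] 10.4
```

View pics/h1.png

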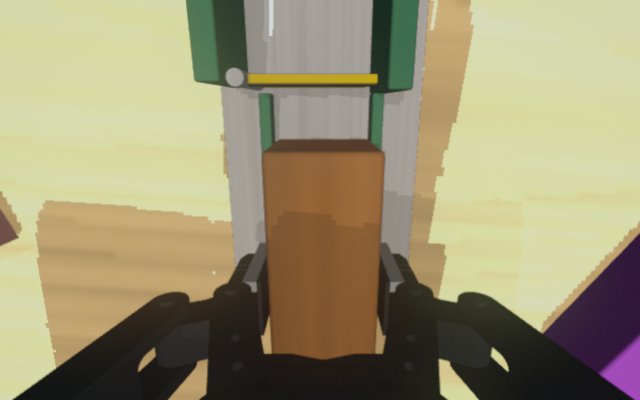

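Held blank is straight, and it sits between the guides in the view (guides at cols 267 and 376, flap at row 78). I'll re-measure the guides in this close view, correct y, then lower with a force guard.

Run:
```python
from h import *
z=np.load("pics/h1.npz"); k={a:z[a] for a in("camera_matrix","R","t")}; k["k1"]=float(z["k1"])
W=world(z["d"],k); H=hsv(z["p"]); q=inC(W)
g=(H[...,0]>40)&(H[...,0]<90)&(H[...,1]>60)&(abs(q[...,1])<.05)&(q[...,0]<-.004)&(W[...,2]>.0205)&(W[...,2]<.028)
L=q[g&(q[...,1]>0)]; R=q[g&(q[...,1]<0)]
print("L",len(L),np.percentile(L,[2,50,98],axis=0).round(4).tolist(),"R",len(R),np.percentile(R,[2,50,98],axis=0).round(4).tolist())
f=(H[...,0]>18)&(H[...,0]<32)&(H[...,1]>150)&(abs(q[...,1])<.04)&(W[...,2]>.045)&(W[...,2]<.06)
print("flap",np.percentile(q[f],[2,50,98],axis=0).round(4).tolist())
dy=(np.median(L[:,1])+np.median(R[:,1]))/2; print("dy",dy)
dy=float(np.clip(dy+.0005,-.003,.003)) # blank centre sits at about -0.5 mm
f0=m.current_force()
for zz in np.arange(.052,.0265,-.003):
    m.move_l(C(-.08,dy,zz),max_speed=.08); df=m.current_force()-f0
    print(round(zz,3),m.current_ee_pos()[2].round(4),df.round(1))
    if df[2]>8: break
```

```text
L 572 [[-0.0328, 0.0263], [-0.0189, 0.0288], [-0.0061, 0.0314]] R 592 [[-0.0314, -0.0313], [-0.0174, -0.0285], [-0.0051, -0.0257]]
flap [[-0.0018, -0.0224], [-0.0001, 0.0032], [0.0019, 0.0297]]
dy 0.0001497224531168597
0.052 0.0521 [-0.7  0.8 -0.4]
0.049 0.0489 [-1.7 -0.5 -0.6]
0.046 0.0458 [-0.9  0.6  0.2]
0.043 0.0428 [-1.3 -0.2 -0.7]
0.04 0.0398 [-0.5  0.2 -0.1]
0.037 0.0368 [-1.1 -0.5 -0.4]
0.034 0.0338 [-0.2 -0.4  0.2]
0.031 0.0308 [-0.4  0.1 -0.5]
0.028 0.0281 [-0.9 -0.2  2.6]
```

Run:
```python
from h import *
m.set_gripper(.8); m.move_l(C(-.08,0,.11),max_speed=.2)
m.move_l(C(-.185,0,.11),max_speed=.25); m.set_gripper(0.)
p,d,k=shot("p1"); W=world(d,k); H=hsv(p); q=inC(W)
s=(abs(q[...,1])<.06)&(abs(q[...,0]+.08)<.12)&(W[...,2]>.045)&(W[...,2]<.065)&(H[...,1]>80)&(H[...,0]<17)
P=q[s]; print("blank in chute",len(P),np.percentile(P,[1,50,99],axis=0).round(4).tolist(),np.median(W[s][:,2]),rect(W,s))
m.move_l(C(-.185,0,.022),max_speed=.15); print(m.current_force(),m.current_grip_width(),inC(m.current_ee_pos()),m.current_time())
```

```text
blank in chute 10754 [[-0.1346, -0.021], [-0.0963, 0.0], [-0.0639, 0.0214]] 0.05435980271418528 (array([0.46736475, 0.02762256]), array([43.6448288 , 72.37397003]), np.float32(0.07839525), 10754)
[-0.16474379 -0.05962723 -0.21326925] 0.004116409343512819 [-1.84744713e-01 -3.63993591e-05] 15.575
```

View pics/p1.png

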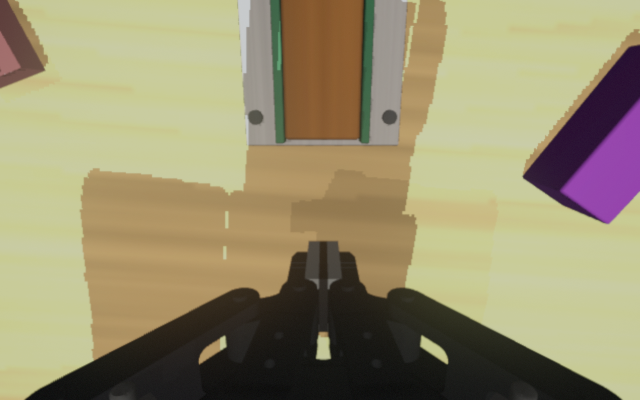

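Run:
```python
from h import *
z=np.load("pics/p1.npz"); k={a:z[a] for a in("camera_matrix","R","t")}; k["k1"]=float(z["k1"])
W=world(z["d"],k); q=inC(W)-np.array([-.185,0]); hh=W[...,2]-.11
for a in np.arange(0,.09,.01):
    s=(hh>=a)&(hh<a+.01)&(abs(q[...,0])<.06)&(abs(q[...,1])<.1)
    if s.sum()>3: print(a.round(2),s.sum(),np.percentile(q[s],[1,99],axis=0).round(3).tolist())
f0=m.current_force()
def push(x,v,lim):
    m.move_l(C(x,0,.026),max_speed=v); f=m.current_force()-f0
    print(round(x,4),inC(m.current_ee_pos()).round(4),m.current_ee_pos()[2].round(4),"fx",round(float(f[:2]@ex),1),"fy",round(float(f[:2]@ey),1),"fz",f[2].round(1)); return -float(f[:2]@ex)>lim
for x in np.r_[-.16,-.15,np.arange(-.145,-.02,.015)]:
    if push(x,.06,18): break
print(m.current_time())
```

```text
0.0 295 [[0.006, -0.013], [0.011, 0.012]]
0.01 658 [[0.006, -0.014], [0.011, 0.013]]
0.02 809 [[0.006, -0.014], [0.011, 0.013]]
0.03 1002 [[-0.011, -0.011], [0.012, 0.01]]
0.04 2734 [[-0.009, -0.032], [0.013, 0.031]]
0.05 7462 [[-0.009, -0.039], [0.013, 0.037]]
0.06 6786 [[-0.009, -0.047], [0.017, 0.045]]
0.07 12577 [[-0.004, -0.054], [0.017, 0.053]]
0.08 11599 [[0.006, -0.06], [0.017, 0.059]]
-0.16 [-0.1601  0.    ] 0.026 fx 0.3 fy -0.8 fz 1.2
-0.15 [-0.1497 -0.    ] 0.0259 fx -0.6 fy 0.8 fz 0.5
-0.145 [-0.1448 -0.    ] 0.026 fx -0.6 fy 0.4 fz 0.5
-0.13 [-0.1296 -0.    ] 0.026 fx -0.6 fy 0.4 fz 0.1
-0.115 [-0.1151  0.    ] 0.0258 fx -2.4 fy -0.2 fz -0.6
-0.1 [-0.0996 -0.    ] 0.0261 fx 0.8 fy -0.4 fz -0.1
-0.085 [-0.0848 -0.    ] 0.026 fx -0.2 fy -0.7 fz 0.7
-0.07 [-0.0697 -0.    ] 0.026 fx 0.6 fy 0.8 fz 0.9
-0.055 [-0.0548 -0.    ] 0.026 fx 0.8 fy -0.6 fz 1.2
-0.04 [-0.0397  0.    ] 0.026 fx -0.0 fy 0.6 fz -0.2
-0.025 [-0.0247  0.    ] 0.026 fx 0.2 fy -0.3 fz 0.1
19.9167
```

Linkage widens 40 mm above the tip, so I should raise the tool to z ≈ 0.034 before the walled bay. Forces are tiny, so I'll check that the blank and flap really moved.

Run:
```python
from h import *
m.move_l(C(-.027,0,.034),max_speed=.1); p,d,k=shot("q1")
W=world(d,k); H=hsv(p); q=inC(W)
s=(abs(q[...,1])<.06)&(W[...,2]>.045)&(W[...,2]<.062)&(H[...,1]>80)&(H[...,0]<17)
print(s.sum(),np.percentile(q[s],[1,50,99],axis=0).round(4).tolist(),m.current_force())
```

```text
29802 [[-0.0112, -0.0243], [0.0382, -0.0029], [0.0746, 0.0184]] [-0.09098515 -0.39252632 -0.42835212]
```

View pics/q1.png

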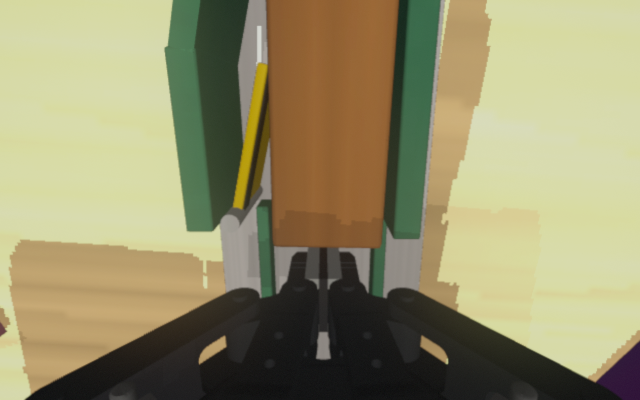

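Blank has gone through the flap (yellow, held open against its left side at (250,140)) and lies against the right wall, near end at row 246. Now the feel for the pad.

Run:
```python
from h import *
f0=np.mean([m.current_force() for _ in range(3)],0)
def push(x,v):
    m.move_l(C(x,-.003,.034),max_speed=v); F=[]
    for _ in range(3): F.append(m.current_force()); m.dwell(.03)
    f=np.mean(F,0)-f0; fx=-float(f[:2]@ex); a=inC(m.current_ee_pos())
    print(round(x,4),a.round(4),"fx",round(fx,1),"fy",round(float(f[:2]@ey),1),"fz",f[2].round(1)); return fx,a[0]
ok=True
for x in np.arange(-.015,.0451,.015):
    fx,_=push(x,.06)
    if fx>9: ok=False;break
if ok:
  for x in np.arange(.047,.075,.001):
    fx,a=push(x,.02)
    if fx>5: break
print(m.current_time())
```

```text
-0.015 [-0.0149 -0.0031] fx -0.1 fy 0.3 fz 1.1
0.0 [ 0.0001 -0.003 ] fx 0.0 fy 0.0 fz 0.4
0.015 [ 0.015 -0.003] fx 0.1 fy 0.1 fz 0.4
0.03 [ 0.03  -0.003] fx -0.6 fy 0.4 fz 0.1
0.045 [ 0.045  -0.0032] fx -0.6 fy -0.8 fz 0.3
0.047 [ 0.0469 -0.003 ] fx 0.5 fy 0.1 fz 0.6
0.048 [ 0.0479 -0.003 ] fx 1.6 fy -0.0 fz 0.8
0.049 [ 0.0491 -0.003 ] fx 0.8 fy -0.3 fz 0.3
0.05 [ 0.0501 -0.003 ] fx 0.9 fy -0.4 fz -0.0
0.051 [ 0.0511 -0.003 ] fx 0.7 fy -1.1 fz 0.8
0.052 [ 0.0521 -0.003 ] fx 0.9 fy -0.7 fz 0.1
0.053 [ 0.0531 -0.003 ] fx 1.1 fy -0.3 fz 0.8
0.054 [ 0.0541 -0.003 ] fx 0.9 fy -0.3 fz -0.0
0.055 [ 0.0551 -0.003 ] fx 0.7 fy -0.5 fz 0.2
0.056 [ 0.0561 -0.003 ] fx 1.3 fy -0.7 fz 0.5
0.057 [ 0.0571 -0.003 ] fx 0.8 fy -0.7 fz 0.5
0.058 [ 0.0573 -0.003 ] fx 5.1 fy -0.6 fz 3.4
26.875
```

Run:
```python
from h import *
f00=np.array([-.1,-.4,-.4])
def push(x,v):
    m.move_l(C(x,-.003,.034),max_speed=v); F=[]
    for _ in range(3): F.append(m.current_force()); m.dwell(.03)
    f=np.mean(F,0)-f00; fx=-float(f[:2]@ex); a=inC(m.current_ee_pos())
    print(round(x,4),a.round(4),"fx",round(fx,1),"fy",round(float(f[:2]@ey),1),"fz",f[2].round(1)); return fx,a[0]
for x in np.arange(.0585,.066,.0005):
    fx,a=push(x,.02)
    if a>=.0602 or fx>14: break
print(m.current_time())
```

```text
0.0585 [ 0.0573 -0.003 ] fx 8.5 fy -0.5 fz 6.0
0.059 [ 0.0574 -0.003 ] fx 11.5 fy -0.8 fz 8.8
0.0595 [ 0.0574 -0.003 ] fx 14.2 fy -0.9 fz 10.3
27.925
```

Force reaches 14 N without sliding, along with 10 N vertical, so the tool is pressing the blank onto the floor. I'll back off, push slightly lower, and trim z to null the vertical force.

Run:
```python
from h import *
print(m.current_ee_pos())
m.move_l(C(.052,-.003,.034),max_speed=.05); m.move_l(C(.052,-.003,.031),max_speed=.05)
m.dwell(.1); f0=np.mean([m.current_force() for _ in range(3)],0); print(f0.round(1))
zc=.031
for x in np.r_[.055,.056,.057,np.arange(.0575,.066,.0004)]:
    m.move_l(C(x,-.003,zc),max_speed=.03); F=[]
    for _ in range(2): m.dwell(.03); F.append(m.current_force())
    f=np.mean(F,0)-f0; fx=-float(f[:2]@ex); e=m.current_ee_pos(); a=inC(e)
    print(round(x,4),round(zc,4),a.round(4),e[2].round(4),"fx",round(fx,1),"fy",round(float(f[:2]@ey),1),"fz",f[2].round(1))
    if f[2]>1: zc+=min(f[2]*.00012,.0006)
    if a[0]>=.0600 or fx>17: break
print(m.current_time())
```

```text
[0.6236573  0.03627098 0.03394892]
[ 1.1 -2.2 -1.4]
0.055 0.031 [ 0.0552 -0.003 ] 0.031 fx 0.4 fy 0.5 fz 1.5
0.056 0.0312 [ 0.056 -0.003] 0.0312 fx 1.4 fy 0.9 fz 1.0
0.057 0.0312 [ 0.057 -0.003] 0.0312 fx 1.1 fy 1.1 fz 1.7
0.0575 0.0314 [ 0.0574 -0.003 ] 0.0313 fx 2.0 fy 1.3 fz 0.9
0.0579 0.0314 [ 0.0574 -0.003 ] 0.0314 fx 5.9 fy 1.2 fz 3.5
0.0583 0.0318 [ 0.0574 -0.003 ] 0.0313 fx 7.4 fy 0.8 fz 1.5
0.0587 0.032 [ 0.0574 -0.003 ] 0.0314 fx 7.5 fy 0.8 fz 2.0
0.0591 0.0322 [ 0.0575 -0.003 ] 0.0315 fx 8.7 fy 1.5 fz 0.8
0.0595 0.0322 [ 0.0578 -0.0029] 0.0314 fx 10.1 fy 0.8 fz 1.4
0.0599 0.0324 [ 0.0581 -0.0029] 0.0315 fx 9.0 fy 0.6 fz 0.8
0.0603 0.0324 [ 0.0584 -0.0029] 0.0315 fx 10.1 fy 1.3 fz 1.6
0.0607 0.0326 [ 0.0587 -0.0029] 0.0316 fx 10.3 fy 0.6 fz 0.9
0.0611 0.0326 [ 0.0591 -0.0029] 0.0316 fx 10.2 fy 0.8 fz 1.2
0.0615 0.0327 [ 0.0594 -0.0029] 0.0317 fx 10.8 fy 0.3 fz 1.2
0.0619 0.0329 [ 0.0597 -0.0029] 0.0318 fx 11.2 fy 0.5 fz 0.1
0.0623 0.0329 [ 0.06   -0.0029] 0.0318 fx 11.3 fy 1.1 fz 1.4
33.6417
```

Pad slid 2.6 mm at 9–11 N. One last 0.4 mm, then I draw back and up, and check.

Run:
```python
from h import *
m.move_l(C(.0627,-.003,.0329),max_speed=.03); m.dwell(.05); print(inC(m.current_ee_pos()),m.current_force().round(1))
m.move_l(C(.050,-.003,.033),max_speed=.06); m.move_l(C(.048,-.003,.16),max_speed=.12)
m.move_ptp(C(.03,0,.27),RC); m.dwell(.3)
p,d,k=shot("e1"); W=world(d,k); H=hsv(p); q=inC(W)
s=(abs(q[...,1])<.03)&(q[...,0]>.05)&(q[...,0]<.087)&(W[...,2]>.045)&(W[...,2]<.062)&(H[...,1]>80)&(H[...,0]<17)
print("near end",s.sum(),np.percentile(q[s],[1,50,99],axis=0).round(4).tolist(),np.median(W[s][:,2]))
f=(H[...,0]>18)&(H[...,0]<32)&(H[...,1]>150)&(abs(q[...,1])<.04)&(W[...,2]>.045)&(W[...,2]<.06)&(abs(q[...,0])<.07)
print("flap",f.sum(),np.percentile(q[f],[2,50,98],axis=0).round(4).tolist())
print(m.current_force().round(1),m.current_time())
```

```text
[ 0.06035823 -0.00290239] [-10.9  -2.3  -0.2]
near end 658 [[0.071, -0.0253], [0.0794, -0.0037], [0.0865, 0.0173]] 0.054238078158472716
flap 175 [[-0.0008, -0.0219], [0.0008, 0.0028], [0.0026, 0.0286]]
[-0.3 -0.3 -1.2] 36.3833
```

View pics/e1.png

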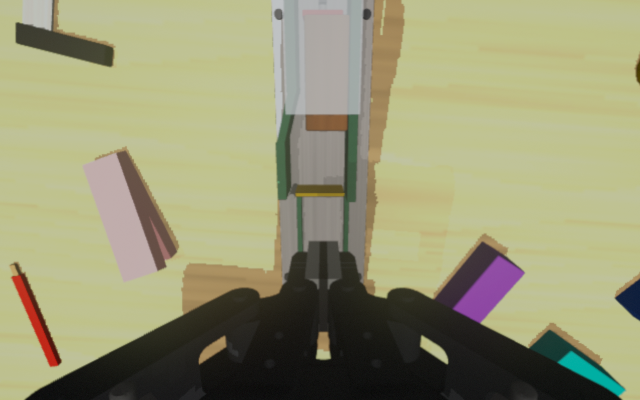

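The flap is shut (row 191, chute x ≈ 0). The blank lies beyond it, near end at row 131, chute x ≈ 71 mm, its far end under the hood. The things in this view stand as before. Handing in.

```bash
python3 -c "
from h import *
m.sign_off(); print(m.current_time())"
```

```text
the job is handed in; nothing more can be done
the job is handed in; nothing more can be done
```

The job is done and handed in at about 36 s of the 72 s allowed. I laid the brown blank flat in the infeed, let go, pushed it with the shut fingers through the flap until it met the pad, and nudged the pad in.

**Pad:** it moved about 3 mm, judged from tool travel after contact (57.4 to 60.4 mm) at 9–11 N. I didn't measure the pad itself in the pictures.

**Last checks:**
- The blank's near end is at chute x ≈ 71 mm and it lies flat, top at 54 mm.
- The flap is shut, at chute x ≈ 0.
- The tool is clear, with forces near zero.
- The wedge, pencil and try square stand as before in the last picture. The glue bottle was not in that picture, but the arm did not go near it.

**What did not go as expected:** the first press reached 14 N with about 10 N vertical, and the tool did not advance, so I took the pad not to have moved. I backed off, pushed lower with the vertical force trimmed out, and the pad then slid smoothly. The 2–8 N expected for the flap did not show in the readings, which I took at standstill, but a picture confirmed the blank had gone through.

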